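Load a culture dish into the imaging dock

TASK

Pick up the petri dish with the red medium, set it level on the open entry plate of the imaging dock, let go of it, and push it between the converging rails, in under the white hood, until it sits home against the hidden end stop. Press it home firmly but gently, with 8 to 20 newtons for about half a second and never more than 20 newtons on dish and dock, then take the hand away and leave it there. Leave the straw-coloured dish and the two specimen cups where they stand.

Things in the scene. Friction and masses are not known exactly. Their poses are not given: they have to be found in the camera images.
- red_dish: closed petri dish with red medium, a disc 60 mm in diameter and 15 mm high, about 20 to 30 g; origin at the centre of its underside, z up. It stands on the worktop; grasp it across the diameter.
- dock: imaging dock, fixed to the worktop, 236 x 130 mm, 31 mm high. Origin: centre of its underside; x is the loading direction (from the open entry end to the hood), y to its left, z up. Grey base plate, top 6 mm above the worktop. Its first 83 mm (x = -118 to -35 mm) are the flat open entry plate. The dish slides on the plate and stays home when let go.
- entry (a point): point on the top of the entry plate, on the centre line, 65 mm before the dock's origin (x = -65 mm): a dish set down with its centre here clears the rails.
- throat (a point): point on the top of the base plate midway between the far ends of the two blue guide rails (x = 22 mm). Rails stand 12 mm over the plate; free width 110 mm at x = -35 mm, narrowing to 65 mm here. Beyond it two black sprung side pads, 57 mm apart when free, centre the dish and grip it lightly: pushing in takes 2 to 6 N.
- hood_front (a point): middle of the hood's front top edge (x = 46 mm). White hood: x = 46 to 118 mm, y = -63 to 63 mm, underside 27 mm, top 31 mm over the worktop, open to the entry. Hidden under it an adjustable rigid V end stop: dish home with its centre somewhere from x = 48 to 72 mm, different each time, to be felt; its near edge then still stands 4 to 28 mm outside the hood.
- pin (a joint): sprung brass sensing pin in the middle of the end stop, hidden under the hood, moving along the dock's x: 0 m when free, about 0.005 m when the dish is home against the stop (0.5 to 1 N of spring).
- tan_dish: closed petri dish with straw-coloured medium, 60 mm in diameter, 15 mm high, origin at the centre of its underside; a bystander. The two dishes may have changed places.
- yellow_cup: specimen cup with yellow lid, 65 mm in diameter, 70 mm high, origin at the centre of its underside; a bystander.
- white_cup: specimen cup with white lid, 65 mm in diameter, 70 mm high, origin at the centre of its underside; a bystander.
Not all that is in view belongs to the job. Leave any green or purple look-alike of the red_dish alone.

How it is judged:
By the outcome, as a careful person would: the job done as asked, in the order asked, and still so for the second after the job is handed in, with the robot touching nothing.
It also fails if it takes over 61 s, if anything falls off the work surface, if the arm or the gripper's body presses on something with over 40 N, if the wrist force passes 120 N, or if a joint passes its speed limit or range.

ROBOT

A 6-joint arm with a two-finger parallel gripper is mounted at the origin on a cart in front of the work surface, level with it; the furniture and walls round the work are solid. World frame = base frame: x ahead of the robot, y to its left, z up, the work surface at z = 0. Lengths are in m, angles in rad, forces in N, time in s.
With the tool pointing down it reaches from about 0.35 to 0.925 m from the base axis. Payload 6.4 kg.
Tool frame: the origin (TCP) lies midway between the tips of the shut fingers; the grasp point (between the pads) lies 19 mm behind it; z points along the fingers, y is the line along which they close (so a half turn about z gives the same grasp; the last joint's range is limited). The gripper opens to 85 mm and grips with 20 to 120 N. Pads are 22 mm wide; open, the fingers measure 114 mm over their backs; the gripper's body (76 mm by 85 mm) begins 54 mm behind the grasp point. The pads swing forward as they close: fully open they stand 13 mm farther back than shut.
Start: joints at [-1.512, 0.245, 1.558, -0, 1.339, -0.174], TCP at [0.15, -0.632, 0.191] pointing down, gripper open.
Joint ranges: [-3.13, 3.13], [-1.02, 2.26], [0.13, 2.54], [-0.95, 4.09], [0.21, 2.88], [-2.74, 2.74]. Speed limits (rad/s): [2.57, 2.57, 3.14, 3.14, 3.14, 3.14].

INTERFACE

Orientations are given as a 3x3 rotation matrix whose columns are the frame's x, y, z axes.
In Python, from cell import manip, optics, workorder gives the robot as it stands.
- The arm moves only by the tool servo_tool, never from a script. Its argument "motion" is a list of rows, each an object of numbers: "tx", "ty", "tz": the shift along the tool's x, y, z in m; "twist": the turn about the tool's z in rad; "hand": the finger opening in m, from 0 to 0.0854. A call has 1 to 5 rows; each row is the pose to reach, as a shift and turn from the pose commanded when the call began, along the tool's axes at that moment; what a row does not reach only later rows make up. A row lasts 1/10 s, in which the tool goes at most 50 mm and 8.59 degrees, less where a joint would pass 70% of its speed; a pose out of reach is approached as far as the arm can. A call with a gripper value outside its range is refused whole. The fingers move at their own pace and stop on an object; "force" is the grip in N (left out, the last holds). Time passes only in rows, so rows that repeat a pose let the fingers close. It gives the time, the measured TCP pose, the force, the opening and the grip force at its end, in the units of the state.
- manip.read_state(): the state, without advancing time (a new reading comes with each control period).
- optics.capture(name): name is "scene" or "top" or "wrist"; returns the picture (480x640x3 uint8, red, green, blue); there is no depth.
- optics.calibration(name): a dict with "K" (3x3 intrinsics, pixels), "world_to_cam" (4x4, takes a point from world to camera coordinates). Camera axes: x right, y down, z forward; pixel columns grow to the right and rows downward; lengths in m; the calibration is good to about 2 mm. A picture is of the moment at which its call begins: read the wrist's pose just before it. calibration takes no time and is no camera call; for the wrist camera it gives the pose at the moment of the call.
- workorder.hand_in(): hands the job in; it is judged then, once.
The state is a dict: "time": time; "q": joint angles; "joint_velocities": joint speeds; "tau": joint torques, N m; "tool_pos": TCP position; "tcp_rot": TCP orientation; "contact_force": force on the tool from outside, world axes, zero at the start; "torque": the same for the moment, N m; "opening": finger opening in m; "grip_force": force on a finger pad.
Only numpy, scipy, OpenCV 4.12 (cv2) and the standard library are available. Lean on these libraries where they do the work, as an engineer would, in place of code of your own. Each camera call takes 0.05 s, during which the arm holds its last target. There are 200 camera calls.

## Working session

There is one attempt and no reset: what is moved stays moved. The work goes in short steps, Python scripts to look and compute and a tool call to move; the robot and the scene stay as the last step left them, time stands still between calls to the robot, and variables do not carry over. Pictures are saved under pics/ and viewed, at most 10 in all, crops included, and the job is handed in when it is done.

Besides the shell and the picture viewer there is one more tool, called after "Emit:" in YAML: its name, and indented under it one key for each argument. servo_tool: Moves the arm, as the interface text tells. Its arguments: {"type":"object","properties":{"motion":{"type":"array"},"force":{"type":"number"}},"required":["motion"]}

```bash
mkdir -p pics
python3 - <<'E'
from cell import manip, optics
import cv2, numpy as np
s=manip.read_state(); print(s['tool_pos'],np.round(s['tcp_rot'],3),s['opening'],s['time'])
for n in ["top","scene"]:
    im=optics.capture(n); cv2.imwrite(f'pics/{n}0.png',im[:,:,::-1])
    c=optics.calibration(n); print(n,np.round(c['K'],1).tolist(),np.round(c['world_to_cam'],4).tolist())
E
```

```text
[ 0.14992851 -0.6318025   0.19016278] [[ 0.973  0.231 -0.   ]
 [ 0.231 -0.973  0.002]
 [ 0.    -0.002 -1.   ]] 0.08560911295848571 0.0
top [[434.7, 0.0, 318.3], [0.0, 434.7, 239.9], [0.0, 0.0, 1.0]] [[-0.0124, -0.9995, -0.0294, 0.0198], [-0.9913, 0.0162, -0.1304, 0.5645], [0.1308, 0.0276, -0.991, 1.1509], [0.0, 0.0, 0.0, 1.0]]
scene [[460.2, 0.0, 320.2], [0.0, 460.2, 228.3], [0.0, 0.0, 1.0]] [[-0.7119, -0.7022, 0.0032, 0.4177], [-0.5293, 0.5336, -0.6597, 0.324], [0.4616, -0.4713, -0.7515, 0.8207], [0.0, 0.0, 0.0, 1.0]]
```

View pics/top0.png

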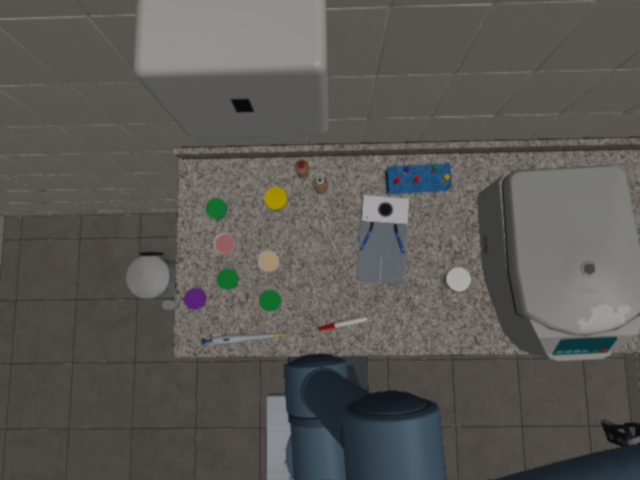

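View pics/scene0.png

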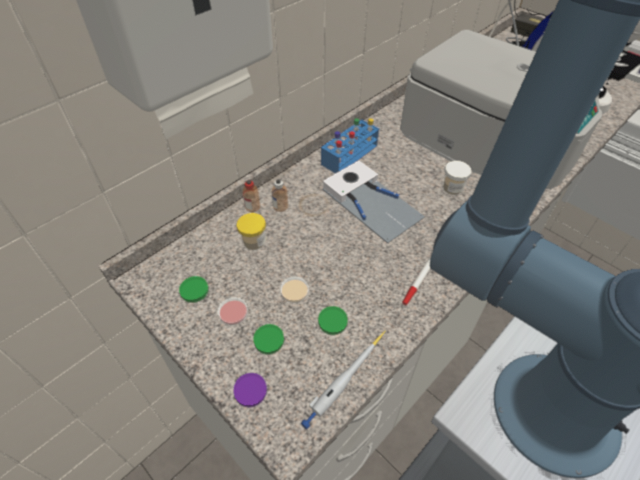

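The top view shows the dock at (384,238), with its entry towards the robot at row 282. There are these dish candidates: the pinkish-red one at (224,243), straw (268,261), green (217,208), (228,279) and (270,300), and purple (195,298). Red medium fits (224,243), which is (232,311) in the scene view. I'll confirm it in an enlarged crop.

```bash
cat > h.py <<'E'
import numpy as np, cv2
from cell import optics, manip
def ray(n,uv,z,c=None):
    c=c or optics.calibration(n); K=np.array(c['K']);T=np.array(c['world_to_cam'])
    R,t=T[:3,:3],T[:3,3]; o=-R.T@t; d=R.T@np.linalg.solve(K,[uv[0],uv[1],1.])
    return o+d*(z-o[2])/d[2]
def proj(n,P,c=None):
    c=c or optics.calibration(n); T=np.array(c['world_to_cam']); p=T[:3,:3]@np.array(P,float)+T[:3,3]
    p=np.array(c['K'])@p; return p[:2]/p[2]
E
python3 - <<'E'
import cv2,numpy as np
from h import *
a=cv2.imread('pics/top0.png'); s=cv2.imread('pics/scene0.png')
A=cv2.resize(a[185:305,340:430],None,fx=4.4,fy=4.4,interpolation=cv2.INTER_CUBIC)
B=cv2.resize(a[215:281,190:300],None,fx=3.5,fy=3.5,interpolation=cv2.INTER_CUBIC)
C=cv2.resize(s[262:342,205:325],(385,257),interpolation=cv2.INTER_CUBIC)
out=np.zeros((530,785,3),np.uint8); out[:528,:396]=A; out[:231,400:785]=B; out[240:497,400:785]=C
cv2.imwrite('pics/crop1.png',out)
for n,im,c in (('top',a,(224,243)),('scene',s,(232,311))):
    hsv=cv2.cvtColor(im,cv2.COLOR_BGR2HSV)
    m=((((hsv[...,0]<8)|(hsv[...,0]>170))&(hsv[...,1]>60)&(hsv[...,2]>80)).astype(np.uint8))
    _,l,st,ce=cv2.connectedComponentsWithStats(m); k=l[c[1],c[0]]
    print(n,k,st[k],ce[k],ray(n,ce[k],.012))
print('tan',ray('top',(268,261),.012),'ycup',ray('top',(275,198),.07))
E
```

```text
top 4 [216 235  18  18 269] [224.43122677 243.43122677] [0.56241377 0.27608733 0.012     ]
scene 9 [220 301  26  22 454] [232.60132159 311.57488987] [0.56021413 0.28116132 0.012     ]
tan [0.51116011 0.15320403 0.012     ] ycup [0.67643492 0.12629784 0.07      ]
```

View pics/crop1.png

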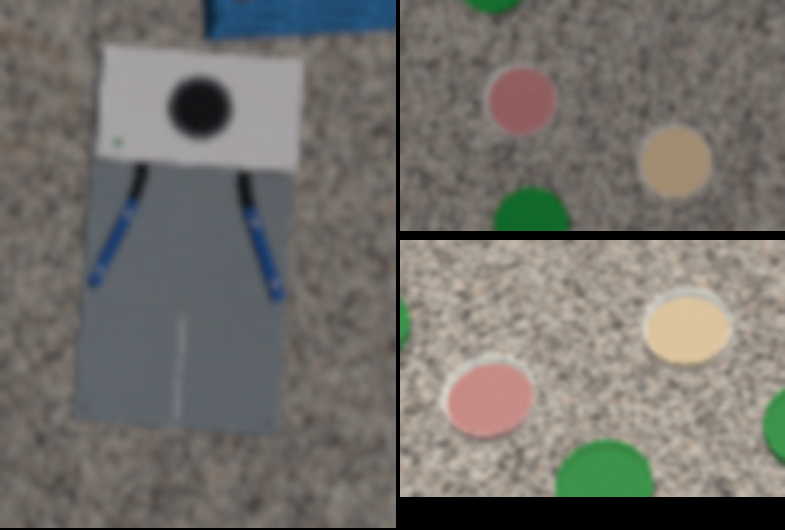

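The crop shows the pink-red disc in a clear rim at top (224,243) and scene (232,311), which is the red dish. The straw dish, at top (268,261), is paler and more yellow. Next I'll fit the dock pose and locate the obstacle box near the arm.

Run:
```python
from h import *
from scipy.optimize import least_squares
cr=[(104,45),(303,60),(298,171),(97,157),(73,418),(278,432)]
px=np.array([(340+(u+.5)/4.4-.5,185+(v+.5)/4.4-.5) for u,v in cr])
M=[(.118,.063,.031),(.118,-.063,.031),(.046,-.063,.031),(.046,.063,.031),(-.118,.065,.006),(-.118,-.065,.006)]
c=optics.calibration('top')
def w(p,m): 
    C,S=np.cos(p[2]),np.sin(p[2]); return (p[0]+C*m[0]-S*m[1],p[1]+S*m[0]+C*m[1],m[2])
f=lambda p:np.ravel([proj('top',w(p,m),c)-q for m,q in zip(M,px)])
r=least_squares(f,[.55,-.1,0]); print('dock',r.x,np.round(r.fun,2)); 
for n,m in dict(entry=(-.065,0,.006),home=(.06,0,.006)).items(): print(n,w(r.x,m), proj('scene',w(r.x,m)))
for uv in [(482,190),(535,357),(615,350),(512,310),(503,175)]: print(uv,[np.round(ray('top',uv,z)[:2],3) for z in (0,.2,.3)])
print(proj('top',(.15,-.632,.19)))
```

```text
dock [ 0.56727915 -0.16601535 -0.09324571] [-0.11 -0.3   0.24 -0.43 -0.05 -0.05 -0.28 -0.28 -0.21  0.22  0.4   0.81]
entry (np.float64(0.5025615214301999), np.float64(-0.15996315564720703), 0.006) [390.78817812 215.52064361]
home (np.float64(0.6270184924124382), np.float64(-0.17160198608356553), 0.006) [355.84776739 188.24216199]
(482, 190) [array([ 0.705, -0.453]), array([ 0.656, -0.382]), array([ 0.632, -0.346])]
(535, 357) [array([ 0.243, -0.565]), array([ 0.27 , -0.476]), array([ 0.284, -0.431])]
(615, 350) [array([ 0.26 , -0.778]), array([ 0.284, -0.653]), array([ 0.297, -0.591])]
(512, 310) [array([ 0.368, -0.513]), array([ 0.375, -0.432]), array([ 0.378, -0.392])]
(503, 175) [array([ 0.747, -0.514]), array([ 0.691, -0.433]), array([ 0.664, -0.392])]
[608.48130878 411.50279623]
```

Emit:
servo_tool:
  motion:
    - {"tx":0.015,"ty":-0.043}
    - {"tx":0.03,"ty":-0.086}
    - {"tx":0.046,"ty":-0.128}
    - {"tx":0.061,"ty":-0.171}
    - {"tx":0.09,"ty":-0.203}

```text
validation failed for argument at $.mo...
```

Emit:
servo_tool:
  motion:
    - {"tx":0.015,"ty":-0.043,"tz":0.0,"twist":0.0,"hand":0.085}
    - {"tx":0.03,"ty":-0.086,"tz":0.0,"twist":0.0,"hand":0.085}
    - {"tx":0.046,"ty":-0.128,"tz":0.0,"twist":0.0,"hand":0.085}
    - {"tx":0.061,"ty":-0.171,"tz":0.0,"twist":0.0,"hand":0.085}
    - {"tx":0.09,"ty":-0.203,"tz":0.0,"twist":0.0,"hand":0.085}

```text
time: 0.6
tool_pos: [0.1901, -0.4118, 0.1904]
tcp_rot: [[0.973, 0.229, -0.0], [0.229, -0.973, 0.001], [-0.0, -0.001, -1.0]]
contact_force: [0.4, -0.8, 0.5]
opening: 0.085
grip_force: 0.0
```

Emit:
servo_tool:
  motion:
    - {"tx":0.038,"ty":-0.032,"tz":0.0,"twist":0.0,"hand":0.085}
    - {"tx":0.076,"ty":-0.064,"tz":0.0,"twist":0.0,"hand":0.085}
    - {"tx":0.114,"ty":-0.097,"tz":0.0,"twist":0.0,"hand":0.085}
    - {"tx":0.152,"ty":-0.13,"tz":0.0,"twist":0.0,"hand":0.085}
    - {"tx":0.19,"ty":-0.162,"tz":0.0,"twist":0.0,"hand":0.085}

```text
time: 1.1
tool_pos: [0.3386, -0.2111, 0.1912]
tcp_rot: [[0.973, 0.23, 0.0], [0.23, -0.973, -0.0], [0.0, 0.0, -1.0]]
contact_force: [0.5, -1.1, 0.3]
opening: 0.0851
grip_force: 0.0
```

Emit:
servo_tool:
  motion:
    - {"tx":0.03,"ty":-0.038,"tz":0.0,"twist":0.0,"hand":0.085}
    - {"tx":0.06,"ty":-0.077,"tz":0.0,"twist":0.0,"hand":0.085}
    - {"tx":0.09,"ty":-0.116,"tz":0.0,"twist":0.0,"hand":0.085}
    - {"tx":0.12,"ty":-0.154,"tz":0.0,"twist":0.0,"hand":0.085}
    - {"tx":0.15,"ty":-0.192,"tz":0.0,"twist":0.0,"hand":0.085}

```text
time: 1.6
tool_pos: [0.4399, 0.0106, 0.1912]
tcp_rot: [[0.973, 0.231, 0.0], [0.231, -0.973, -0.0], [0.0, 0.0, -1.0]]
contact_force: [1.7, -1.3, -0.1]
opening: 0.0851
grip_force: 0.0
```

Emit:
servo_tool:
  motion:
    - {"tx":0.03,"ty":-0.038,"tz":0.0,"twist":0.06,"hand":0.085}
    - {"tx":0.06,"ty":-0.077,"tz":0.0,"twist":0.12,"hand":0.085}
    - {"tx":0.09,"ty":-0.116,"tz":0.0,"twist":0.18,"hand":0.085}
    - {"tx":0.12,"ty":-0.154,"tz":0.0,"twist":0.23,"hand":0.085}
    - {"tx":0.15,"ty":-0.192,"tz":0.0,"twist":0.23,"hand":0.085}

```text
time: 2.1
tool_pos: [0.5415, 0.232, 0.1907]
tcp_rot: [[1.0, 0.003, -0.001], [0.003, -1.0, -0.0], [-0.001, 0.0, -1.0]]
contact_force: [-0.0, -0.4, -0.2]
opening: 0.0851
grip_force: 0.0
```

```bash
cat > look.py <<'E'
import sys
from h import *
s=manip.read_state(); c=optics.calibration('wrist'); im=optics.capture('wrist')[:,:,::-1].copy()
cv2.imwrite(f'pics/{sys.argv[1]}.png',im)
print('t',s['time'],'tcp',np.round(s['tool_pos'],4),'R',np.round(s['tcp_rot'],3).tolist(),'F',np.round(s['contact_force'],2),'q',np.round(s['q'],2))
h=cv2.cvtColor(im,cv2.COLOR_BGR2HSV)
m=((((h[...,0]<8)|(h[...,0]>170))&(h[...,1]>60)&(h[...,2]>80)).astype(np.uint8))
_,l,st,ce=cv2.connectedComponentsWithStats(m)
for k in range(1,len(st)):
    if st[k,4]>800:
        z=float(sys.argv[2]); P=ray('wrist',ce[k],z,c); e=[ray('wrist',p,z,c) for p in ((st[k,0],ce[k][1]),(st[k,0]+st[k,2],ce[k][1]))]
        d=np.array(s['tcp_rot']).T@(P-s['tool_pos'])
        print(st[k],np.round(ce[k],1),'world',np.round(P,4),'width',np.linalg.norm(e[0]-e[1]).round(4),'tool-axes',np.round(d,4))
E
python3 look.py w1 0.012
```

```text
t 2.1 tcp [0.5415 0.232  0.1907] R [[1.0, 0.003, -0.001], [0.003, -1.0, -0.0], [-0.001, 0.0, -1.0]] F [-0.04 -0.42 -0.15] q [ 0.21  0.11  1.72 -0.    1.32  1.78]
[ 231  147   59   61 2774] [260.3 177.2] world [0.5687 0.2795 0.012 ] width 0.0507 tool-axes [ 0.0275 -0.0476  0.1787]
```

View pics/w1.png

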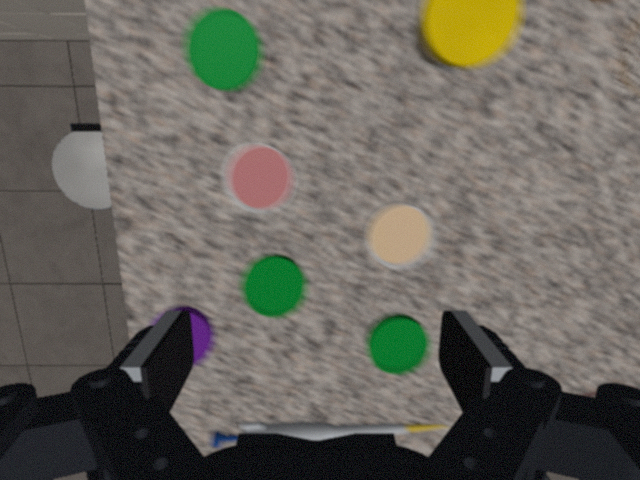

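The wrist view shows the red dish at (260,177), with the straw dish at (400,236) and greens at (275,286), (399,345) and (225,50). I'll move over the red one and recheck from nearer.

Emit:
servo_tool:
  motion:
    - {"tx":0.02,"ty":-0.03,"tz":0.03,"twist":0.0,"hand":0.085}
    - {"tx":0.022,"ty":-0.046,"tz":0.06,"twist":0.0,"hand":0.085}
    - {"tx":0.022,"ty":-0.046,"tz":0.08,"twist":0.0,"hand":0.085}
    - {"tx":0.022,"ty":-0.046,"tz":0.08,"twist":0.0,"hand":0.085}

```text
time: 2.55
tool_pos: [0.5601, 0.2754, 0.1067]
tcp_rot: [[1.0, 0.004, -0.008], [0.004, -1.0, -0.002], [-0.008, 0.002, -1.0]]
contact_force: [-0.4, -0.3, 0.4]
opening: 0.0849
grip_force: 0.0
```

```bash
python3 look.py w2 0.012
```

```text
t 2.55 tcp [0.5601 0.2754 0.1067] R [[1.0, 0.004, -0.008], [0.004, -1.0, -0.002], [-0.008, 0.002, -1.0]] F [-0.39 -0.29  0.38] q [ 0.28  0.28  1.68 -0.    1.19  1.84]
[ 274  182   79   76 4670] [312.9 219. ] world [0.5684 0.2771 0.012 ] width 0.0535 tool-axes [ 0.0091 -0.0018  0.0946]
```

View pics/w2.png

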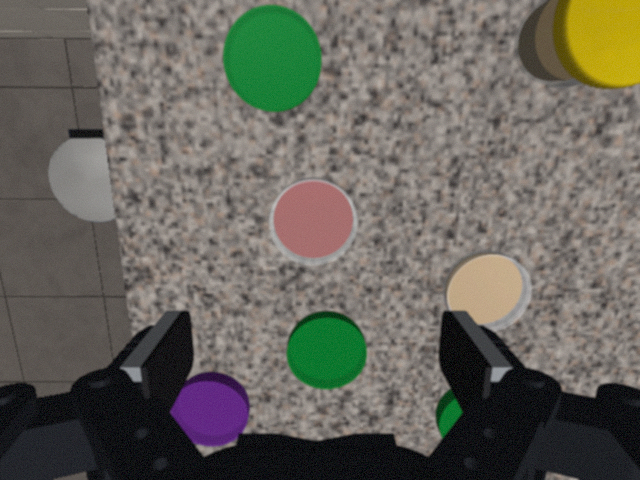

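The near view shows the red dish rim centred at (314,221), between the open fingers in y and about 7 mm ahead in x. I'll descend.

Emit:
servo_tool:
  motion:
    - {"tx":0.003,"ty":0.0,"tz":0.03,"twist":0.0,"hand":0.085}
    - {"tx":0.003,"ty":0.0,"tz":0.06,"twist":0.0,"hand":0.085}
    - {"tx":0.003,"ty":0.0,"tz":0.08,"twist":0.0,"hand":0.085}
    - {"tx":0.003,"ty":0.0,"tz":0.08,"twist":0.0,"hand":0.085}
    - {"tx":0.003,"ty":0.0,"tz":0.08,"twist":0.0,"hand":0.085}

```text
time: 3.1
tool_pos: [0.5674, 0.2759, 0.0331]
tcp_rot: [[1.0, 0.002, 0.002], [0.002, -1.0, 0.001], [0.002, -0.001, -1.0]]
contact_force: [0.1, 0.7, 1.1]
opening: 0.0849
grip_force: 0.0
```

```bash
python3 look.py w3 0.012
```

```text
t 3.1 tcp [0.5674 0.2759 0.0331] R [[1.0, 0.002, 0.002], [0.002, -1.0, 0.001], [0.002, -0.001, -1.0]] F [0.09 0.68 1.12] q [ 0.27  0.38  1.7  -0.    1.06  1.84]
[ 262  216  103   96 7743] [313.2 263.8] world [0.5691 0.2771 0.012 ] width 0.0529 tool-axes [ 0.0017 -0.0012  0.0211]
```

View pics/w3.png

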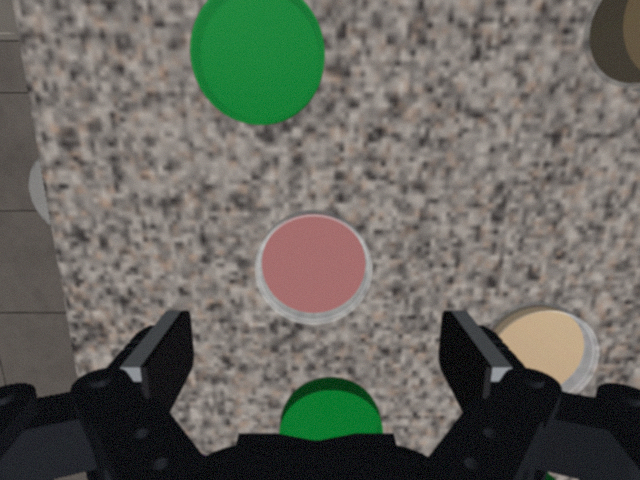

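Emit:
servo_tool:
  motion:
    - {"tx":0.001,"ty":-0.001,"tz":0.015,"twist":0.0,"hand":0.068}
    - {"tx":0.001,"ty":-0.001,"tz":0.027,"twist":0.0,"hand":0.068}
    - {"tx":0.001,"ty":-0.001,"tz":0.03,"twist":0.0,"hand":0.068}
    - {"tx":0.001,"ty":-0.001,"tz":0.03,"twist":0.0,"hand":0.068}

```text
time: 3.55
tool_pos: [0.5662, 0.2767, -0.0]
tcp_rot: [[1.0, 0.003, -0.002], [0.003, -1.0, -0.001], [-0.002, 0.001, -1.0]]
contact_force: [0.8, 0.1, 0.1]
opening: 0.0678
grip_force: 0.0
```

Emit:
servo_tool:
  motion:
    - {"tx":0.0,"ty":0.0,"tz":0.002,"twist":0.0,"hand":0.068}
    - {"tx":0.0,"ty":0.0,"tz":0.002,"twist":0.0,"hand":0.068}

```text
time: 3.75
tool_pos: [0.5673, 0.277, -0.0006]
tcp_rot: [[1.0, 0.003, 0.0], [0.003, -1.0, 0.0], [0.0, -0.0, -1.0]]
contact_force: [-0.3, 0.0, -0.8]
opening: 0.0686
grip_force: 0.0
```

Emit:
servo_tool:
  motion:
    - {"tx":0.0,"ty":0.0,"tz":0.002,"twist":0.0,"hand":0.068}
    - {"tx":0.0,"ty":0.0,"tz":0.003,"twist":0.0,"hand":0.068}
    - {"tx":0.0,"ty":0.0,"tz":0.003,"twist":0.0,"hand":0.068}

```text
time: 4.05
tool_pos: [0.5671, 0.2769, -0.0038]
tcp_rot: [[1.0, 0.003, -0.0], [0.003, -1.0, -0.0], [-0.0, 0.0, -1.0]]
contact_force: [-0.3, -0.5, -0.0]
opening: 0.0679
grip_force: 0.0
```

Emit:
servo_tool:
  motion:
    - {"tx":0.0,"ty":0.0,"tz":0.0,"twist":0.0,"hand":0.056}
    - {"tx":0.0,"ty":0.0,"tz":0.0,"twist":0.0,"hand":0.056}
    - {"tx":0.0,"ty":0.0,"tz":0.0,"twist":0.0,"hand":0.056}
    - {"tx":0.0,"ty":0.0,"tz":0.0,"twist":0.0,"hand":0.056}
  force: 20

```text
time: 4.45
tool_pos: [0.5672, 0.2769, -0.0037]
tcp_rot: [[1.0, 0.003, 0.0], [0.003, -1.0, 0.0], [0.0, -0.0, -1.0]]
contact_force: [0.0, -0.4, 0.5]
opening: 0.0561
grip_force: 0.0
```

The fingers closed to 56 mm with no grip force, so I need a look.

```bash
python3 look.py w4 0.012
```

```text
t 4.45 tcp [ 0.5672  0.2769 -0.0037] R [[1.0, 0.003, 0.0], [0.003, -1.0, 0.0], [0.0, -0.0, -1.0]] F [ 0.02 -0.36  0.53] q [0.27 0.44 1.7  0.   1.   1.84]
[  254   235   123   111 10705] [315.1 289.6] world [0.5695 0.2771 0.012 ] width 0.0526 tool-axes [ 0.0023 -0.0002 -0.0157]
```

View pics/w4.png

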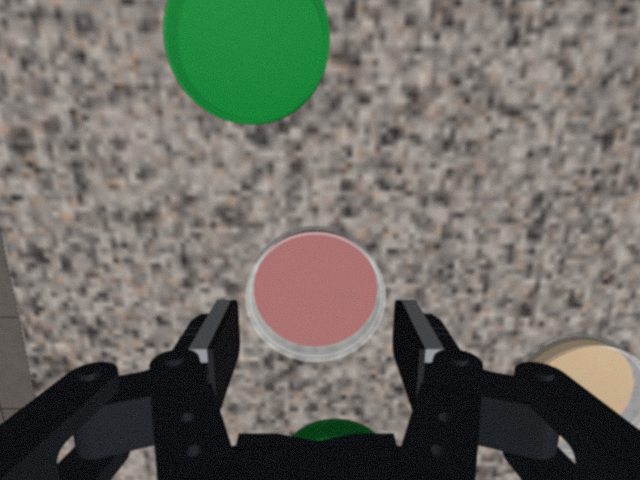

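Run:
```python
from h import *
s=manip.read_state(); c=optics.calibration('wrist'); R=np.array(s['tcp_rot']);p=np.array(s['tool_pos'])
T=np.array(c['world_to_cam']); print('f',c['K'][0][0],'cam',-T[:3,:3].T@T[:3,3],'axis',T[2,:3])
for tz in (0,-.007,-.013,-.02,-.03,-.04):
    print(tz,[np.round(proj('wrist',p+R@[x,y,tz],c)) for x,y in ((.011,-.028),(.011,.028),(-.011,-.028))])
print('rim',[np.round(proj('wrist',(.5695,.277+.03*k,z),c)) for z in (0,.015) for k in (-1,1)])
```

```text
f 417.3553480536604 cam [0.63673527 0.27701927 0.17862436] axis [-2.71800828e-01 -9.16893219e-04 -9.62353090e-01]
0 [array([254., 259.]), array([377., 259.]), array([256., 303.])]
-0.007 [array([252., 264.]), array([379., 264.]), array([254., 310.])]
-0.013 [array([250., 268.]), array([381., 268.]), array([252., 315.])]
-0.02 [array([248., 274.]), array([383., 274.]), array([250., 323.])]
-0.03 [array([243., 283.]), array([387., 283.]), array([246., 334.])]
-0.04 [array([239., 292.]), array([392., 292.]), array([242., 346.])]
rim [array([381., 280.]), array([250., 280.]), array([387., 292.]), array([244., 292.])]
```

Emit:
servo_tool:
  motion:
    - {"tx":0.0,"ty":0.0,"tz":0.0,"twist":0.0,"hand":0.05}
    - {"tx":0.0,"ty":0.0,"tz":0.0,"twist":0.0,"hand":0.046}
    - {"tx":0.0,"ty":0.0,"tz":0.0,"twist":0.0,"hand":0.046}
  force: 20

```text
time: 4.8
tool_pos: [0.5672, 0.2769, -0.0037]
tcp_rot: [[1.0, 0.003, 0.0], [0.003, -1.0, 0.0], [0.0, -0.0, -1.0]]
contact_force: [-0.4, 0.4, -0.0]
opening: 0.0457
grip_force: 0.0
```

The fingers evidently pass above the dish, because the image scale puts their tips about 36 mm over the worktop. I'll reopen, then go down in guarded steps.

Emit:
servo_tool:
  motion:
    - {"tx":0.002,"ty":0.0,"tz":0.0,"twist":0.0,"hand":0.075}
    - {"tx":0.002,"ty":0.0,"tz":0.0,"twist":0.0,"hand":0.075}
    - {"tx":0.002,"ty":0.0,"tz":0.0,"twist":0.0,"hand":0.075}
    - {"tx":0.002,"ty":0.0,"tz":0.003,"twist":0.0,"hand":0.075}
    - {"tx":0.002,"ty":0.0,"tz":0.006,"twist":0.0,"hand":0.075}

```text
time: 5.3
tool_pos: [0.5692, 0.277, -0.0099]
tcp_rot: [[1.0, 0.003, 0.0], [0.003, -1.0, 0.0], [0.0, -0.0, -1.0]]
contact_force: [0.3, 0.4, 0.1]
opening: 0.075
grip_force: 0.0
```

```bash
python3 look.py w5 0.012; python3 -c "
import cv2,numpy as np
a=cv2.imread('pics/w5.png'); cv2.imwrite('pics/w5c.png',cv2.resize(a[200:440,140:500],None,fx=2.2,fy=2.2,interpolation=cv2.INTER_CUBIC))"
```

```text
t 5.3 tcp [ 0.5692  0.277  -0.0099] R [[1.0, 0.003, 0.0], [0.003, -1.0, 0.0], [0.0, -0.0, -1.0]] F [0.27 0.45 0.11] q [0.27 0.45 1.7  0.   0.99 1.84]
[  253   243   126   114 11231] [315.  299.1] world [0.5698 0.2771 0.012 ] width 0.0523 tool-axes [ 0.0006 -0.0002 -0.0219]
```

View pics/w5c.png

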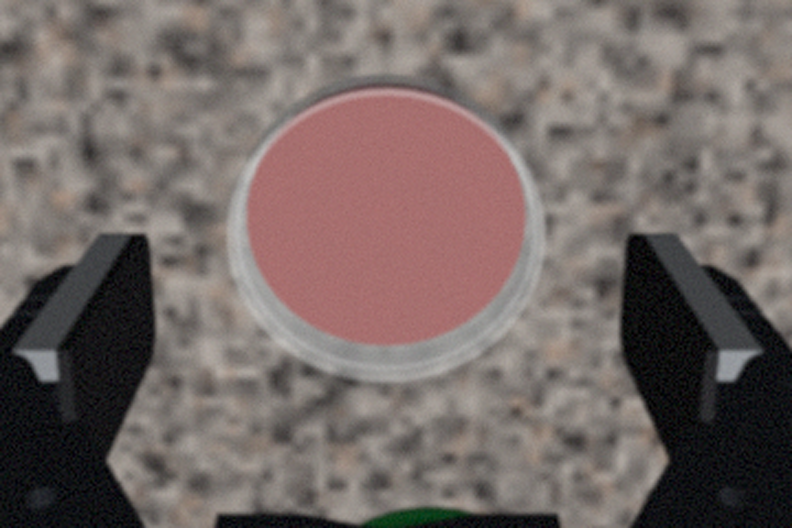

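The crop shows the tips at (207,308) and (424,308), clear on both sides of the dish. By scale they are still about 33 mm up, so I continue the guarded descent.

Emit:
servo_tool:
  motion:
    - {"tx":0.0,"ty":0.0,"tz":0.003,"twist":0.0,"hand":0.075}
    - {"tx":0.0,"ty":0.0,"tz":0.006,"twist":0.0,"hand":0.075}
    - {"tx":0.0,"ty":0.0,"tz":0.008,"twist":0.0,"hand":0.075}

```text
time: 5.65
tool_pos: [0.569, 0.2769, -0.0182]
tcp_rot: [[1.0, 0.003, -0.001], [0.003, -1.0, -0.0], [-0.001, 0.0, -1.0]]
contact_force: [0.3, -0.5, -0.0]
opening: 0.0747
grip_force: 0.0
```

Emit:
servo_tool:
  motion:
    - {"tx":0.0,"ty":0.0,"tz":0.003,"twist":0.0,"hand":0.075}
    - {"tx":0.0,"ty":0.0,"tz":0.006,"twist":0.0,"hand":0.075}
    - {"tx":0.0,"ty":0.0,"tz":0.009,"twist":0.0,"hand":0.075}
    - {"tx":0.0,"ty":0.0,"tz":0.009,"twist":0.0,"hand":0.075}

```text
time: 6.05
tool_pos: [0.5687, 0.2768, -0.0273]
tcp_rot: [[1.0, 0.003, -0.001], [0.003, -1.0, -0.0], [-0.001, 0.0, -1.0]]
contact_force: [-0.3, -0.9, -0.2]
opening: 0.0752
grip_force: 0.0
```

Emit:
servo_tool:
  motion:
    - {"tx":0.0,"ty":0.0,"tz":0.002,"twist":0.0,"hand":0.07}
    - {"tx":0.0,"ty":0.0,"tz":0.004,"twist":0.0,"hand":0.07}
    - {"tx":0.0,"ty":0.0,"tz":0.004,"twist":0.0,"hand":0.07}

```text
time: 6.35
tool_pos: [0.569, 0.2769, -0.031]
tcp_rot: [[1.0, 0.003, -0.0], [0.003, -1.0, -0.0], [-0.0, 0.0, -1.0]]
contact_force: [-0.9, 0.5, 0.1]
opening: 0.0697
grip_force: 0.0
```

Emit:
servo_tool:
  motion:
    - {"tx":0.0,"ty":0.0,"tz":0.001,"twist":0.0,"hand":0.067}
    - {"tx":0.0,"ty":0.0,"tz":0.003,"twist":0.0,"hand":0.067}
    - {"tx":0.0,"ty":0.0,"tz":0.004,"twist":0.0,"hand":0.067}

```text
time: 6.65
tool_pos: [0.5691, 0.2769, -0.0349]
tcp_rot: [[1.0, 0.003, -0.0], [0.003, -1.0, -0.0], [-0.0, 0.0, -1.0]]
contact_force: [-0.2, -0.3, 0.1]
opening: 0.0669
grip_force: 0.0
```

Emit:
servo_tool:
  motion:
    - {"tx":0.0,"ty":0.0,"tz":0.0,"twist":0.0,"hand":0.056}
    - {"tx":0.0,"ty":0.0,"tz":0.0,"twist":0.0,"hand":0.056}
    - {"tx":0.0,"ty":0.0,"tz":0.0,"twist":0.0,"hand":0.056}
  force: 20

```text
time: 6.95
tool_pos: [0.5693, 0.277, -0.0346]
tcp_rot: [[1.0, 0.003, 0.0], [0.003, -1.0, 0.0], [0.0, -0.0, -1.0]]
contact_force: [-0.0, 0.1, 0.4]
opening: 0.0586
grip_force: 21.5
```

Gripped at 21.5 N. Lifting and carrying it to the dock.

Emit:
servo_tool:
  motion:
    - {"tx":0.0,"ty":0.0,"tz":-0.02,"twist":0.0,"hand":0.056}
    - {"tx":0.0,"ty":0.0,"tz":-0.045,"twist":0.0,"hand":0.056}
    - {"tx":0.0,"ty":0.0,"tz":-0.08,"twist":0.0,"hand":0.056}
    - {"tx":0.0,"ty":0.0,"tz":-0.11,"twist":0.0,"hand":0.056}
    - {"tx":-0.005,"ty":0.02,"tz":-0.13,"twist":0.0,"hand":0.056}

```text
time: 7.45
tool_pos: [0.5657, 0.2584, 0.0983]
tcp_rot: [[1.0, 0.005, 0.004], [0.005, -1.0, 0.002], [0.004, -0.001, -1.0]]
contact_force: [0.3, -0.7, 0.5]
opening: 0.0585
grip_force: 21.7
```

Emit:
servo_tool:
  motion:
    - {"tx":-0.008,"ty":0.04,"tz":0.0,"twist":0.0,"hand":0.056}
    - {"tx":-0.016,"ty":0.085,"tz":0.0,"twist":0.0,"hand":0.056}
    - {"tx":-0.024,"ty":0.13,"tz":0.0,"twist":0.0,"hand":0.056}
    - {"tx":-0.032,"ty":0.175,"tz":0.0,"twist":0.0,"hand":0.056}
    - {"tx":-0.04,"ty":0.22,"tz":0.0,"twist":0.0,"hand":0.056}

```text
time: 7.95
tool_pos: [0.5242, 0.0352, 0.0954]
tcp_rot: [[1.0, 0.003, 0.0], [0.003, -1.0, -0.0], [0.0, 0.0, -1.0]]
contact_force: [0.6, -0.6, 0.4]
opening: 0.0586
grip_force: 21.7
```

Emit:
servo_tool:
  motion:
    - {"tx":-0.007,"ty":0.045,"tz":0.0,"twist":0.03,"hand":0.056}
    - {"tx":-0.014,"ty":0.09,"tz":0.0,"twist":0.06,"hand":0.056}
    - {"tx":-0.02,"ty":0.135,"tz":0.0,"twist":0.09,"hand":0.056}
    - {"tx":-0.025,"ty":0.17,"tz":0.0,"twist":0.096,"hand":0.056}
    - {"tx":-0.03,"ty":0.195,"tz":0.0,"twist":0.096,"hand":0.056}

```text
time: 8.45
tool_pos: [0.495, -0.1606, 0.0955]
tcp_rot: [[0.995, -0.095, 0.001], [-0.095, -0.995, -0.0], [0.001, 0.0, -1.0]]
contact_force: [0.5, -0.3, -0.3]
opening: 0.0582
grip_force: 21.7
```

Emit:
servo_tool:
  motion:
    - {"tx":0.0,"ty":0.0,"tz":0.0,"twist":0.0,"hand":0.056}
    - {"tx":0.0,"ty":0.0,"tz":0.0,"twist":0.0,"hand":0.056}

```text
time: 8.65
tool_pos: [0.4952, -0.1583, 0.0952]
tcp_rot: [[0.996, -0.094, -0.0], [-0.094, -0.996, 0.0], [-0.0, -0.0, -1.0]]
contact_force: [-0.2, 0.7, 0.3]
opening: 0.0587
grip_force: 21.7
```

```bash
python3 look.py w6 0.1
```

```text
t 8.65 tcp [ 0.4952 -0.1583  0.0952] R [[0.996, -0.094, -0.0], [-0.094, -0.996, 0.0], [-0.0, -0.0, -1.0]] F [-0.16  0.73  0.29] q [-0.53  0.05  1.96  0.    1.13  1.14]
[  244   262   145   128 14595] [315.9 325.1] world [ 0.4754 -0.1566  0.1   ] width 0.0678 tool-axes [-0.0199  0.0001 -0.0048]
```

View pics/w6.png

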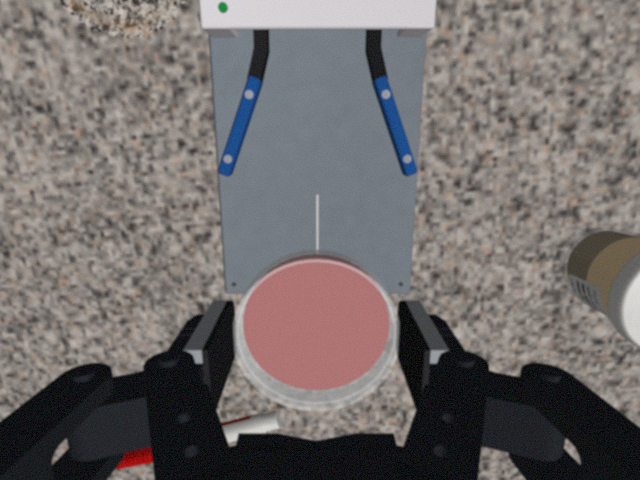

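The dish hangs level in the fingers, centred at (316,330). The dock is straight ahead, with rail ends at (226,172) and (410,172), the hood front edge at row 28 from columns 203 to 435, and the centre line at column 317. Next I'll measure the dock relative to the tool.

Run:
```python
from h import *
s=manip.read_state(); c=optics.calibration('wrist'); R=np.array(s['tcp_rot']);p=np.array(s['tool_pos'])
t=lambda uv,z: np.round(R.T@(ray('wrist',uv,z,c)-p),4)[:2]
for n,uv,z in (('hoodL',(203,28),.029),('hoodR',(435,28),.029),('railL',(226,174),.012),('railR',(410,174),.012),('throatL',(258,77),.018),('throatR',(378,77),.018),('cl1',(317,195),.006),('cl2',(317,250),.006),('plateL',(226,293),.006),('plateR',(411,293),.006)): print(n,t(uv,z))
for z in (.13,.14,.145): print('dish',z,t((316,325),z), t((244,325),z),t((388,325),z), t((236,335),z), t((398,335),z))
```

```text
hoodL [ 0.1206 -0.0608]
hoodR [0.1206 0.0644]
railL [ 0.0406 -0.0565]
railR [0.0406 0.0595]
throatL [ 0.0971 -0.0334]
throatR [0.0971 0.0362]
cl1 [0.0263 0.0009]
cl2 [-0.0112  0.0009]
plateL [-0.0425 -0.0627]
plateR [-0.0425  0.0666]
dish 0.13 [-0.0047  0.0001] [-0.0047 -0.0278] [-0.0047  0.0281] [-0.009  -0.0311] [-0.009   0.0322]
dish 0.14 [0.0004 0.0001] [ 0.0003 -0.0259] [0.0004 0.0262] [-0.0037 -0.029 ] [-0.0037  0.03  ]
dish 0.145 [0.0029 0.0001] [ 0.0029 -0.025 ] [0.0029 0.0252] [-0.001 -0.028] [-0.001   0.0289]
```

Emit:
servo_tool:
  motion:
    - {"tx":0.008,"ty":0.001,"tz":0.03,"twist":0.0,"hand":0.056}
    - {"tx":0.009,"ty":0.001,"tz":0.06,"twist":0.0,"hand":0.056}
    - {"tx":0.009,"ty":0.001,"tz":0.09,"twist":0.0,"hand":0.056}
    - {"tx":0.009,"ty":0.001,"tz":0.11,"twist":0.0,"hand":0.056}
    - {"tx":0.009,"ty":0.001,"tz":0.118,"twist":0.0,"hand":0.056}

```text
time: 9.2
tool_pos: [0.5027, -0.1578, -0.0251]
tcp_rot: [[0.996, -0.091, -0.004], [-0.091, -0.996, 0.002], [-0.004, -0.002, -1.0]]
contact_force: [0.3, -0.5, 0.1]
opening: 0.0583
grip_force: 21.7
```

Emit:
servo_tool:
  motion:
    - {"tx":0.0,"ty":0.0,"tz":0.001,"twist":0.0,"hand":0.056}
    - {"tx":0.0,"ty":0.0,"tz":0.003,"twist":0.0,"hand":0.056}
    - {"tx":0.0,"ty":0.0,"tz":0.004,"twist":0.0,"hand":0.056}
    - {"tx":0.0,"ty":0.0,"tz":0.004,"twist":0.0,"hand":0.056}

```text
time: 9.6
tool_pos: [0.505, -0.1604, -0.0258]
tcp_rot: [[0.996, -0.093, 0.002], [-0.093, -0.996, -0.001], [0.002, 0.001, -1.0]]
contact_force: [-0.0, 0.2, -0.2]
opening: 0.0586
grip_force: 21.7
```

Emit:
servo_tool:
  motion:
    - {"tx":0.0,"ty":0.0,"tz":0.001,"twist":0.0,"hand":0.056}
    - {"tx":0.0,"ty":0.0,"tz":0.002,"twist":0.0,"hand":0.056}
    - {"tx":0.0,"ty":0.0,"tz":0.002,"twist":0.0,"hand":0.056}

```text
time: 9.9
tool_pos: [0.5043, -0.1602, -0.0287]
tcp_rot: [[0.996, -0.093, 0.0], [-0.093, -0.996, -0.0], [0.0, 0.0, -1.0]]
contact_force: [-0.1, 0.0, 1.0]
opening: 0.0589
grip_force: 21.7
```

Emit:
servo_tool:
  motion:
    - {"tx":0.0,"ty":0.0,"tz":0.0005,"twist":0.0,"hand":0.056}
    - {"tx":0.0,"ty":0.0,"tz":0.0005,"twist":0.0,"hand":0.056}

```text
time: 10.1
tool_pos: [0.5043, -0.1602, -0.0287]
tcp_rot: [[0.996, -0.093, -0.0], [-0.093, -0.996, 0.0], [-0.0, -0.0, -1.0]]
contact_force: [-2.5, 0.5, 5.0]
opening: 0.0586
grip_force: 22.2
```

Touched down. I'll release, then rise, back off and shut the fingers for pushing.

Emit:
servo_tool:
  motion:
    - {"tx":0.0,"ty":0.0,"tz":-0.0005,"twist":0.0,"hand":0.075}
    - {"tx":0.0,"ty":0.0,"tz":-0.0005,"twist":0.0,"hand":0.08}
    - {"tx":0.0,"ty":0.0,"tz":-0.0005,"twist":0.0,"hand":0.08}
    - {"tx":0.0,"ty":0.0,"tz":-0.0005,"twist":0.0,"hand":0.08}

```text
time: 10.5
tool_pos: [0.5042, -0.1601, -0.0288]
tcp_rot: [[0.996, -0.093, -0.0], [-0.093, -0.996, 0.0], [-0.0, -0.0, -1.0]]
contact_force: [-0.0, 0.3, -0.2]
opening: 0.0801
grip_force: 0.0
```

Emit:
servo_tool:
  motion:
    - {"tx":0.0,"ty":0.0,"tz":-0.015,"twist":0.0,"hand":0.08}
    - {"tx":0.0,"ty":0.0,"tz":-0.04,"twist":0.0,"hand":0.08}
    - {"tx":0.0,"ty":0.0,"tz":-0.055,"twist":0.0,"hand":0.08}
    - {"tx":-0.02,"ty":0.0,"tz":-0.055,"twist":0.0,"hand":0.02}
    - {"tx":-0.04,"ty":0.0,"tz":-0.055,"twist":0.0,"hand":0.0}

```text
time: 11.0
tool_pos: [0.4652, -0.157, 0.028]
tcp_rot: [[0.996, -0.093, 0.003], [-0.093, -0.996, -0.002], [0.003, 0.001, -1.0]]
contact_force: [-0.4, -0.7, 0.3]
opening: 0.0529
grip_force: 0.0
```

Emit:
servo_tool:
  motion:
    - {"tx":-0.015,"ty":0.0,"tz":0.0,"twist":0.0,"hand":0.0}
    - {"tx":-0.03,"ty":0.0,"tz":0.0,"twist":0.0,"hand":0.0}
    - {"tx":-0.03,"ty":0.0,"tz":0.0,"twist":0.0,"hand":0.0}
    - {"tx":-0.03,"ty":0.0,"tz":0.0,"twist":0.0,"hand":0.0}
    - {"tx":-0.03,"ty":0.0,"tz":0.0,"twist":0.0,"hand":0.0}

```text
time: 11.5
tool_pos: [0.4356, -0.154, 0.0269]
tcp_rot: [[0.996, -0.093, 0.001], [-0.093, -0.996, -0.001], [0.001, 0.001, -1.0]]
contact_force: [0.6, -0.2, 1.4]
opening: -0.0002
grip_force: 0.0
```

```bash
python3 look.py w7 0.018
python3 - <<'E'
from h import *
s=manip.read_state(); c=optics.calibration('wrist'); R=np.array(s['tcp_rot']);p=np.array(s['tool_pos'])
# dark finger mask: print column extents per row
g=cv2.cvtColor(cv2.imread('pics/w7.png'),cv2.COLOR_BGR2GRAY)
for r in range(240,440,10):
    k=np.where(g[r,240:400]<45)[0]; print(r,len(k),(k.min()+240,k.max()+240) if len(k) else '')
for tz in (0,-.01,-.02,-.03,-.04): print(tz,np.round(proj('wrist',p+R@[.011,0,tz],c)))
E
```

```text
t 11.5 tcp [ 0.4356 -0.154   0.0269] R [[0.996, -0.093, 0.001], [-0.093, -0.996, -0.001], [0.001, 0.001, -1.0]] F [ 0.61 -0.2   1.37] q [-0.59  0.03  2.13  0.    0.98  1.08]
[  256    71   119   123 11470] [315.3 131.8] world [ 0.5025 -0.1601  0.018 ] width 0.0527 tool-axes [ 0.0672 -0.0001  0.009 ]
240 0 
250 0 
260 0 
270 0 
280 0 
290 0 
300 9 (np.int64(312), np.int64(320))
310 34 (np.int64(283), np.int64(348))
320 46 (np.int64(276), np.int64(355))
330 49 (np.int64(275), np.int64(357))
340 51 (np.int64(272), np.int64(359))
350 88 (np.int64(265), np.int64(367))
360 109 (np.int64(260), np.int64(399))
370 155 (np.int64(240), np.int64(399))
380 155 (np.int64(240), np.int64(399))
390 157 (np.int64(240), np.int64(399))
400 153 (np.int64(240), np.int64(399))
410 141 (np.int64(240), np.int64(399))
420 142 (np.int64(240), np.int64(399))
430 143 (np.int64(240), np.int64(399))
0 [316. 259.]
-0.01 [316. 266.]
-0.02 [316. 274.]
-0.03 [316. 283.]
-0.04 [316. 292.]
```

Emit:
servo_tool:
  motion:
    - {"tx":0.005,"ty":0.0,"tz":0.02,"twist":0.0,"hand":0.0}
    - {"tx":0.01,"ty":0.0,"tz":0.035,"twist":0.0,"hand":0.0}
    - {"tx":0.01,"ty":0.0,"tz":0.042,"twist":0.0,"hand":0.0}
    - {"tx":0.01,"ty":0.0,"tz":0.043,"twist":0.0,"hand":0.0}

```text
time: 11.95
tool_pos: [0.4441, -0.1541, -0.0176]
tcp_rot: [[0.996, -0.093, -0.002], [-0.093, -0.996, 0.001], [-0.002, -0.001, -1.0]]
contact_force: [-1.3, -0.2, 0.4]
opening: 0.0002
grip_force: 0.0
```

Emit:
servo_tool:
  motion:
    - {"tx":0.0,"ty":0.0,"tz":0.001,"twist":0.0,"hand":0.0}
    - {"tx":0.0,"ty":0.0,"tz":0.002,"twist":0.0,"hand":0.0}
    - {"tx":0.0,"ty":0.0,"tz":0.003,"twist":0.0,"hand":0.0}
    - {"tx":0.0,"ty":0.0,"tz":0.003,"twist":0.0,"hand":0.0}

```text
time: 12.35
tool_pos: [0.4447, -0.1546, -0.0194]
tcp_rot: [[0.996, -0.093, 0.001], [-0.093, -0.996, -0.0], [0.001, 0.0, -1.0]]
contact_force: [0.1, 0.1, -1.0]
opening: -0.0
grip_force: 0.0
```

Emit:
servo_tool:
  motion:
    - {"tx":0.01,"ty":0.0,"tz":0.0,"twist":0.0,"hand":0.0}
    - {"tx":0.016,"ty":0.0,"tz":0.0,"twist":0.0,"hand":0.0}
    - {"tx":0.022,"ty":0.0,"tz":0.0,"twist":0.0,"hand":0.0}
    - {"tx":0.028,"ty":0.0,"tz":0.0,"twist":0.0,"hand":0.0}
    - {"tx":0.034,"ty":0.0,"tz":0.0,"twist":0.0,"hand":0.0}

```text
time: 12.85
tool_pos: [0.4784, -0.1577, -0.0194]
tcp_rot: [[0.996, -0.093, -0.002], [-0.093, -0.996, 0.0], [-0.002, -0.0, -1.0]]
contact_force: [-4.3, 0.5, 6.7]
opening: 0.0
grip_force: 3.3
```

```bash
python3 look.py w8 0.018
```

```text
t 12.85 tcp [ 0.4784 -0.1577 -0.0194] R [[0.996, -0.093, -0.002], [-0.093, -0.996, 0.0], [-0.002, -0.0, -1.0]] F [-4.27  0.52  6.73] q [-0.54  0.22  2.03 -0.    0.89  1.12]
[  242   140   148   145 16751] [315.4 212. ] world [ 0.5188 -0.1614  0.018 ] width 0.0522 tool-axes [ 0.0405 -0.0001 -0.0375]
```

The dish is moving. The 6.7 N upward force suggests the tips are rubbing the plate, so I'll raise slightly.

Emit:
servo_tool:
  motion:
    - {"tx":0.0,"ty":0.0,"tz":-0.002,"twist":0.0,"hand":0.0}
    - {"tx":0.0,"ty":0.0,"tz":-0.0025,"twist":0.0,"hand":0.0}
    - {"tx":0.0,"ty":0.0,"tz":-0.0025,"twist":0.0,"hand":0.0}

```text
time: 13.2
tool_pos: [0.4784, -0.1576, -0.0172]
tcp_rot: [[0.996, -0.093, 0.0], [-0.093, -0.996, -0.0], [0.0, 0.0, -1.0]]
contact_force: [-0.5, 0.7, -0.4]
opening: 0.0
grip_force: 0.0
```

Emit:
servo_tool:
  motion:
    - {"tx":0.006,"ty":0.0,"tz":0.0,"twist":0.0,"hand":0.0}
    - {"tx":0.012,"ty":0.0,"tz":0.0,"twist":0.0,"hand":0.0}
    - {"tx":0.018,"ty":0.0,"tz":0.0,"twist":0.0,"hand":0.0}
    - {"tx":0.024,"ty":0.0,"tz":0.0,"twist":0.0,"hand":0.0}
    - {"tx":0.03,"ty":0.0,"tz":0.0,"twist":0.0,"hand":0.0}

```text
time: 13.7
tool_pos: [0.5089, -0.1606, -0.0172]
tcp_rot: [[0.996, -0.093, 0.0], [-0.093, -0.996, -0.0], [0.0, -0.0, -1.0]]
contact_force: [-0.8, 0.3, -1.5]
opening: 0.0004
grip_force: 0.0
```

```bash
python3 look.py w9 0.018
```

```text
t 13.7 tcp [ 0.5089 -0.1606 -0.0172] R [[0.996, -0.093, 0.0], [-0.093, -0.996, -0.0], [0.0, -0.0, -1.0]] F [-0.77  0.3  -1.46] q [-0.52  0.27  1.96  0.    0.91  1.15]
[  247   221   138   112 10517] [315.5 271.4] world [ 0.5263 -0.1621  0.018 ] width 0.0515 tool-axes [ 0.0175 -0.0001 -0.0352]
```

Part of the dish is now hidden under the fingers, so the tips rode just above the lid: shut tips lie about 40 mm behind the reported TCP. I'll rise, back off and come in lower.

Emit:
servo_tool:
  motion:
    - {"tx":0.0,"ty":0.0,"tz":-0.012,"twist":0.0,"hand":0.0}
    - {"tx":0.0,"ty":0.0,"tz":-0.02,"twist":0.0,"hand":0.0}
    - {"tx":-0.03,"ty":0.0,"tz":-0.02,"twist":0.0,"hand":0.0}
    - {"tx":-0.06,"ty":0.0,"tz":-0.02,"twist":0.0,"hand":0.0}
    - {"tx":-0.06,"ty":0.0,"tz":-0.02,"twist":0.0,"hand":0.0}

```text
time: 14.25
tool_pos: [0.4452, -0.1536, 0.0024]
tcp_rot: [[0.996, -0.094, -0.003], [-0.094, -0.996, 0.001], [-0.003, -0.001, -1.0]]
contact_force: [0.2, -0.0, -0.8]
opening: -0.0004
grip_force: 0.0
```

```bash
python3 look.py w10 0.018
```

```text
t 14.25 tcp [ 0.4452 -0.1536  0.0024] R [[0.996, -0.094, -0.003], [-0.094, -0.996, 0.001], [-0.003, -0.001, -1.0]] F [ 0.17 -0.   -0.84] q [-0.57  0.1   2.11 -0.    0.93  1.09]
[  250    43   138   144 15482] [318.3 114.4] world [ 0.5187 -0.1616  0.018 ] width 0.0526 tool-axes [ 0.0739  0.001  -0.0158]
```

Emit:
servo_tool:
  motion:
    - {"tx":0.0,"ty":0.0,"tz":0.015,"twist":0.0,"hand":0.0}
    - {"tx":0.0,"ty":0.0,"tz":0.025,"twist":0.0,"hand":0.0}
    - {"tx":0.0,"ty":0.0,"tz":0.029,"twist":0.0,"hand":0.0}
    - {"tx":0.0,"ty":0.0,"tz":0.031,"twist":0.0,"hand":0.0}
    - {"tx":0.0,"ty":0.0,"tz":0.032,"twist":0.0,"hand":0.0}

```text
time: 14.8
tool_pos: [0.4488, -0.155, -0.0292]
tcp_rot: [[0.996, -0.093, 0.0], [-0.093, -0.996, -0.0], [0.0, 0.0, -1.0]]
contact_force: [-0.1, 0.2, 0.5]
opening: -0.0001
grip_force: 0.0
```

Emit:
servo_tool:
  motion:
    - {"tx":0.008,"ty":0.0,"tz":0.0,"twist":0.0,"hand":0.0}
    - {"tx":0.015,"ty":0.0,"tz":0.0,"twist":0.0,"hand":0.0}
    - {"tx":0.021,"ty":0.0,"tz":0.0,"twist":0.0,"hand":0.0}
    - {"tx":0.026,"ty":0.0,"tz":0.0,"twist":0.0,"hand":0.0}
    - {"tx":0.028,"ty":0.0,"tz":0.0,"twist":0.0,"hand":0.0}

```text
time: 15.3
tool_pos: [0.4772, -0.1576, -0.029]
tcp_rot: [[0.996, -0.093, 0.0], [-0.093, -0.996, -0.0], [0.0, 0.0, -1.0]]
contact_force: [0.8, 0.0, -0.4]
opening: 0.0
grip_force: 0.2
```

Emit:
servo_tool:
  motion:
    - {"tx":0.002,"ty":0.0,"tz":0.0,"twist":0.0,"hand":0.0}
    - {"tx":0.004,"ty":0.0,"tz":0.0,"twist":0.0,"hand":0.0}
    - {"tx":0.007,"ty":0.0,"tz":0.0,"twist":0.0,"hand":0.0}
    - {"tx":0.01,"ty":0.0,"tz":0.0,"twist":0.0,"hand":0.0}
    - {"tx":0.014,"ty":0.0,"tz":0.0,"twist":0.0,"hand":0.0}

```text
time: 15.8
tool_pos: [0.4905, -0.1588, -0.0292]
tcp_rot: [[0.996, -0.093, -0.0], [-0.093, -0.996, 0.0], [-0.0, -0.0, -1.0]]
contact_force: [-0.1, 0.3, -0.1]
opening: 0.0
grip_force: 0.0
```

```bash
python3 look.py w11 0.018
```

```text
t 15.8 tcp [ 0.4905 -0.1588 -0.0292] R [[0.996, -0.093, -0.0], [-0.093, -0.996, 0.0], [-0.0, -0.0, -1.0]] F [-0.09  0.33 -0.12] q [-0.53  0.26  2.    0.    0.88  1.13]
[  237   129   158   156 19351] [315.5 206. ] world [ 0.5347 -0.1629  0.018 ] width 0.0518 tool-axes [ 0.0444 -0.     -0.0472]
```

It now pushes properly, with the dish ahead of the fingers and fully visible. Continuing.

Emit:
servo_tool:
  motion:
    - {"tx":0.006,"ty":0.0,"tz":0.0,"twist":0.0,"hand":0.0}
    - {"tx":0.012,"ty":0.0,"tz":0.0,"twist":0.0,"hand":0.0}
    - {"tx":0.018,"ty":0.0,"tz":0.0,"twist":0.0,"hand":0.0}
    - {"tx":0.024,"ty":0.0,"tz":0.0,"twist":0.0,"hand":0.0}
    - {"tx":0.03,"ty":0.0,"tz":0.0,"twist":0.0,"hand":0.0}

```text
time: 16.35
tool_pos: [0.5208, -0.1617, -0.0292]
tcp_rot: [[0.996, -0.093, -0.0], [-0.093, -0.996, -0.0], [-0.0, 0.0, -1.0]]
contact_force: [-0.9, 1.1, 1.0]
opening: 0.0001
grip_force: 0.2
```

Emit:
servo_tool:
  motion:
    - {"tx":0.004,"ty":0.0,"tz":0.0,"twist":0.0,"hand":0.0}
    - {"tx":0.008,"ty":0.0,"tz":0.0,"twist":0.0,"hand":0.0}
    - {"tx":0.012,"ty":0.0,"tz":0.0,"twist":0.0,"hand":0.0}
    - {"tx":0.016,"ty":0.0,"tz":0.0,"twist":0.0,"hand":0.0}
    - {"tx":0.02,"ty":0.0,"tz":0.0,"twist":0.0,"hand":0.0}

```text
time: 16.85
tool_pos: [0.5404, -0.1635, -0.0293]
tcp_rot: [[0.996, -0.093, -0.0], [-0.093, -0.996, 0.0], [-0.0, -0.0, -1.0]]
contact_force: [-0.3, -0.4, -0.3]
opening: -0.0003
grip_force: 0.1
```

```bash
python3 look.py w12 0.018
```

```text
t 16.85 tcp [ 0.5404 -0.1635 -0.0293] R [[0.996, -0.093, -0.0], [-0.093, -0.996, 0.0], [-0.0, -0.0, -1.0]] F [-0.27 -0.44 -0.27] q [-0.49  0.35  1.88 -0.    0.91  1.17]
[  237   129   158   156 19351] [315.5 206.1] world [ 0.5846 -0.1676  0.018 ] width 0.0518 tool-axes [ 0.0444 -0.     -0.0473]
```

Emit:
servo_tool:
  motion:
    - {"tx":0.003,"ty":0.0,"tz":0.0,"twist":0.0,"hand":0.0}
    - {"tx":0.006,"ty":0.0,"tz":0.0,"twist":0.0,"hand":0.0}
    - {"tx":0.009,"ty":0.0,"tz":0.0,"twist":0.0,"hand":0.0}
    - {"tx":0.012,"ty":0.0,"tz":0.0,"twist":0.0,"hand":0.0}
    - {"tx":0.015,"ty":0.0,"tz":0.0,"twist":0.0,"hand":0.0}

```text
time: 17.4
tool_pos: [0.5553, -0.1649, -0.0292]
tcp_rot: [[0.996, -0.093, -0.0], [-0.093, -0.996, 0.0], [-0.0, -0.0, -1.0]]
contact_force: [0.3, 0.2, 0.5]
opening: 0.0
grip_force: 0.0
```

Emit:
servo_tool:
  motion:
    - {"tx":0.002,"ty":0.0,"tz":0.0,"twist":0.0,"hand":0.0}
    - {"tx":0.004,"ty":0.0,"tz":0.0,"twist":0.0,"hand":0.0}
    - {"tx":0.006,"ty":0.0,"tz":0.0,"twist":0.0,"hand":0.0}
    - {"tx":0.008,"ty":0.0,"tz":0.0,"twist":0.0,"hand":0.0}
    - {"tx":0.01,"ty":0.0,"tz":0.0,"twist":0.0,"hand":0.0}

```text
time: 17.9
tool_pos: [0.5637, -0.1655, -0.0293]
tcp_rot: [[0.996, -0.093, -0.003], [-0.093, -0.996, 0.001], [-0.003, -0.001, -1.0]]
contact_force: [-5.8, 0.1, 6.1]
opening: 0.0004
grip_force: 2.8
```

```bash
python3 look.py w13 0.018; python3 -c "
import cv2;a=cv2.imread('pics/w13.png');cv2.imwrite('pics/w13c.png',cv2.resize(a[90:400,180:460],None,fx=1.9,fy=1.9,interpolation=cv2.INTER_CUBIC))"
```

```text
t 17.9 tcp [ 0.5637 -0.1655 -0.0293] R [[0.996, -0.093, -0.003], [-0.093, -0.996, 0.001], [-0.003, -0.001, -1.0]] F [-5.83  0.14  6.09] q [-0.48  0.4   1.82 -0.    0.93  1.19]
[  237   191   159    94 12214] [315.8 231.1] world [ 0.5997 -0.1689  0.018 ] width 0.0529 tool-axes [ 0.036   0.     -0.0474]
```

View pics/w13c.png

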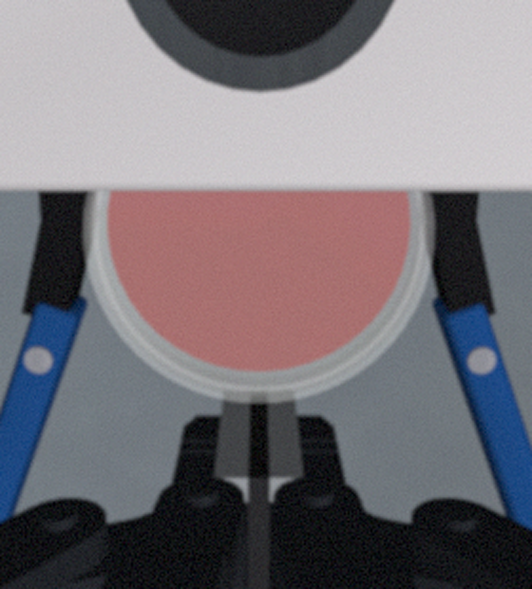

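The picture shows the dish partly under the hood between the black pads, with the shut tips squarely behind its rim. I'll back off a touch and go 2 mm lower for a safer contact.

Emit:
servo_tool:
  motion:
    - {"tx":-0.004,"ty":0.0,"tz":0.0,"twist":0.0,"hand":0.0}
    - {"tx":-0.004,"ty":0.0,"tz":0.001,"twist":0.0,"hand":0.0}
    - {"tx":-0.004,"ty":0.0,"tz":0.002,"twist":0.0,"hand":0.0}
    - {"tx":-0.004,"ty":0.0,"tz":0.002,"twist":0.0,"hand":0.0}

```text
time: 18.35
tool_pos: [0.5611, -0.1654, -0.0314]
tcp_rot: [[0.996, -0.093, 0.0], [-0.093, -0.996, 0.0], [0.0, -0.0, -1.0]]
contact_force: [-0.6, 0.5, -0.1]
opening: -0.0002
grip_force: 0.0
```

Emit:
servo_tool:
  motion:
    - {"tx":0.002,"ty":0.0,"tz":0.0,"twist":0.0,"hand":0.0}
    - {"tx":0.004,"ty":0.0,"tz":0.0,"twist":0.0,"hand":0.0}
    - {"tx":0.005,"ty":0.0,"tz":0.0,"twist":0.0,"hand":0.0}
    - {"tx":0.006,"ty":0.0,"tz":0.0,"twist":0.0,"hand":0.0}

```text
time: 18.75
tool_pos: [0.5662, -0.1658, -0.0313]
tcp_rot: [[0.996, -0.093, -0.002], [-0.093, -0.996, 0.001], [-0.002, -0.0, -1.0]]
contact_force: [-4.5, 0.9, 4.1]
opening: -0.0001
grip_force: 2.4
```

Emit:
servo_tool:
  motion:
    - {"tx":0.0015,"ty":0.0,"tz":0.0,"twist":0.0,"hand":0.0}
    - {"tx":0.003,"ty":0.0,"tz":0.0,"twist":0.0,"hand":0.0}
    - {"tx":0.0045,"ty":0.0,"tz":0.0,"twist":0.0,"hand":0.0}
    - {"tx":0.006,"ty":0.0,"tz":0.0,"twist":0.0,"hand":0.0}

```text
time: 19.15
tool_pos: [0.5729, -0.1665, -0.0313]
tcp_rot: [[0.996, -0.093, -0.0], [-0.093, -0.996, 0.0], [-0.0, -0.0, -1.0]]
contact_force: [-3.4, -0.1, 2.4]
opening: -0.0
grip_force: 2.0
```

Emit:
servo_tool:
  motion:
    - {"tx":0.001,"ty":0.0,"tz":0.0,"twist":0.0,"hand":0.0}
    - {"tx":0.002,"ty":0.0,"tz":0.0,"twist":0.0,"hand":0.0}
    - {"tx":0.003,"ty":0.0,"tz":0.0,"twist":0.0,"hand":0.0}

```text
time: 19.45
tool_pos: [0.576, -0.1668, -0.0312]
tcp_rot: [[0.996, -0.093, -0.0], [-0.093, -0.996, -0.0], [-0.0, 0.0, -1.0]]
contact_force: [-4.6, 0.1, 2.5]
opening: -0.0003
grip_force: 1.9
```

Emit:
servo_tool:
  motion:
    - {"tx":0.0006,"ty":0.0,"tz":0.0,"twist":0.0,"hand":0.0}
    - {"tx":0.0012,"ty":0.0,"tz":0.0,"twist":0.0,"hand":0.0}

```text
time: 19.65
tool_pos: [0.5772, -0.1669, -0.0313]
tcp_rot: [[0.996, -0.093, -0.0], [-0.093, -0.996, 0.0], [-0.0, -0.0, -1.0]]
contact_force: [-3.5, 0.7, 1.4]
opening: 0.0
grip_force: 1.8
```

Emit:
servo_tool:
  motion:
    - {"tx":0.0006,"ty":0.0,"tz":0.0,"twist":0.0,"hand":0.0}
    - {"tx":0.0012,"ty":0.0,"tz":0.0,"twist":0.0,"hand":0.0}

```text
time: 19.85
tool_pos: [0.5784, -0.167, -0.0312]
tcp_rot: [[0.996, -0.093, 0.0], [-0.093, -0.996, 0.0], [0.0, -0.0, -1.0]]
contact_force: [-3.6, 1.0, 2.0]
opening: -0.0
grip_force: 1.7
```

Emit:
servo_tool:
  motion:
    - {"tx":0.0006,"ty":0.0,"tz":0.0,"twist":0.0,"hand":0.0}
    - {"tx":0.0012,"ty":0.0,"tz":0.0,"twist":0.0,"hand":0.0}

```text
time: 20.05
tool_pos: [0.5796, -0.1671, -0.0313]
tcp_rot: [[0.996, -0.093, 0.0], [-0.093, -0.996, 0.0], [-0.0, -0.0, -1.0]]
contact_force: [-3.6, 0.8, 0.8]
opening: -0.0002
grip_force: 1.6
```

Emit:
servo_tool:
  motion:
    - {"tx":0.0006,"ty":0.0,"tz":0.0,"twist":0.0,"hand":0.0}
    - {"tx":0.0012,"ty":0.0,"tz":0.0,"twist":0.0,"hand":0.0}

```text
time: 20.25
tool_pos: [0.5805, -0.1672, -0.0312]
tcp_rot: [[0.996, -0.093, -0.001], [-0.093, -0.996, 0.0], [-0.001, -0.0, -1.0]]
contact_force: [-5.3, 0.5, 1.8]
opening: -0.0003
grip_force: 2.3
```

Emit:
servo_tool:
  motion:
    - {"tx":0.0005,"ty":0.0,"tz":0.0,"twist":0.0,"hand":0.0}
    - {"tx":0.001,"ty":0.0,"tz":0.0,"twist":0.0,"hand":0.0}

```text
time: 20.45
tool_pos: [0.5816, -0.1673, -0.0313]
tcp_rot: [[0.996, -0.093, -0.0], [-0.093, -0.996, 0.0], [-0.0, -0.0, -1.0]]
contact_force: [-4.7, 0.2, 2.2]
opening: 0.0002
grip_force: 2.3
```

Emit:
servo_tool:
  motion:
    - {"tx":0.0005,"ty":0.0,"tz":0.0,"twist":0.0,"hand":0.0}
    - {"tx":0.001,"ty":0.0,"tz":0.0,"twist":0.0,"hand":0.0}

```text
time: 20.65
tool_pos: [0.5827, -0.1674, -0.0312]
tcp_rot: [[0.996, -0.093, -0.0], [-0.093, -0.996, 0.0], [-0.0, -0.0, -1.0]]
contact_force: [-4.9, 0.1, 3.2]
opening: 0.0002
grip_force: 2.3
```

Emit:
servo_tool:
  motion:
    - {"tx":0.0005,"ty":0.0,"tz":0.0,"twist":0.0,"hand":0.0}
    - {"tx":0.001,"ty":0.0,"tz":0.0,"twist":0.0,"hand":0.0}

```text
time: 20.85
tool_pos: [0.5837, -0.1675, -0.0312]
tcp_rot: [[0.996, -0.093, -0.0], [-0.093, -0.996, 0.0], [-0.0, -0.0, -1.0]]
contact_force: [-4.9, 0.5, 2.5]
opening: 0.0001
grip_force: 2.4
```

Emit:
servo_tool:
  motion:
    - {"tx":0.0005,"ty":0.0,"tz":0.0,"twist":0.0,"hand":0.0}
    - {"tx":0.001,"ty":0.0,"tz":0.0,"twist":0.0,"hand":0.0}

```text
time: 21.05
tool_pos: [0.5847, -0.1676, -0.0312]
tcp_rot: [[0.996, -0.093, -0.0], [-0.093, -0.996, 0.0], [-0.0, -0.0, -1.0]]
contact_force: [-4.3, -0.3, 2.1]
opening: 0.0001
grip_force: 2.4
```

Emit:
servo_tool:
  motion:
    - {"tx":0.0005,"ty":0.0,"tz":0.0,"twist":0.0,"hand":0.0}
    - {"tx":0.001,"ty":0.0,"tz":0.0,"twist":0.0,"hand":0.0}

```text
time: 21.25
tool_pos: [0.5847, -0.1676, -0.0313]
tcp_rot: [[0.996, -0.093, -0.003], [-0.093, -0.996, 0.001], [-0.003, -0.0, -1.0]]
contact_force: [-9.7, 0.5, 5.2]
opening: -0.0003
grip_force: 4.8
```

Home has been felt: the tool stopped and the force jumped to 9.7 N. I'll press slightly more and hold.

Emit:
servo_tool:
  motion:
    - {"tx":0.0002,"ty":0.0,"tz":0.0,"twist":0.0,"hand":0.0}
    - {"tx":0.0004,"ty":0.0,"tz":0.0,"twist":0.0,"hand":0.0}
    - {"tx":0.0004,"ty":0.0,"tz":0.0,"twist":0.0,"hand":0.0}

```text
time: 21.55
tool_pos: [0.5847, -0.1676, -0.0313]
tcp_rot: [[0.996, -0.093, -0.004], [-0.093, -0.996, 0.001], [-0.004, -0.0, -1.0]]
contact_force: [-9.9, 0.7, 6.6]
opening: 0.0001
grip_force: 5.0
```

Emit:
servo_tool:
  motion:
    - {"tx":0.0003,"ty":0.0,"tz":0.0,"twist":0.0,"hand":0.0}
    - {"tx":0.0003,"ty":0.0,"tz":0.0,"twist":0.0,"hand":0.0}
    - {"tx":0.0003,"ty":0.0,"tz":0.0,"twist":0.0,"hand":0.0}
    - {"tx":0.0003,"ty":0.0,"tz":0.0,"twist":0.0,"hand":0.0}

```text
time: 21.95
tool_pos: [0.5847, -0.1676, -0.0313]
tcp_rot: [[0.996, -0.093, -0.004], [-0.093, -0.996, 0.001], [-0.004, -0.0, -1.0]]
contact_force: [-11.9, 0.3, 8.2]
opening: 0.0001
grip_force: 5.6
```

It held about 10–12 N for over 0.6 s. Retreating straight back, then up.

Emit:
servo_tool:
  motion:
    - {"tx":-0.002,"ty":0.0,"tz":0.0,"twist":0.0,"hand":0.0}
    - {"tx":-0.008,"ty":0.0,"tz":0.0,"twist":0.0,"hand":0.0}
    - {"tx":-0.02,"ty":0.0,"tz":0.0,"twist":0.0,"hand":0.0}
    - {"tx":-0.035,"ty":0.0,"tz":0.0,"twist":0.0,"hand":0.0}
    - {"tx":-0.05,"ty":0.0,"tz":-0.01,"twist":0.0,"hand":0.0}

```text
time: 22.45
tool_pos: [0.536, -0.1628, -0.022]
tcp_rot: [[0.996, -0.093, 0.0], [-0.093, -0.996, 0.0], [0.0, -0.0, -1.0]]
contact_force: [0.3, 0.1, 0.2]
opening: -0.0001
grip_force: 0.0
```

Emit:
servo_tool:
  motion:
    - {"tx":0.0,"ty":0.0,"tz":-0.04,"twist":0.0,"hand":0.0}
    - {"tx":0.0,"ty":0.0,"tz":-0.08,"twist":0.0,"hand":0.0}
    - {"tx":0.0,"ty":0.0,"tz":-0.1,"twist":0.0,"hand":0.0}
    - {"tx":0.0,"ty":0.0,"tz":-0.1,"twist":0.0,"hand":0.0}
    - {"tx":0.0,"ty":0.0,"tz":-0.1,"twist":0.0,"hand":0.0}

```text
time: 22.95
tool_pos: [0.537, -0.1632, 0.0788]
tcp_rot: [[0.996, -0.093, 0.002], [-0.093, -0.996, -0.0], [0.002, 0.0, -1.0]]
contact_force: [-0.6, -0.5, 0.1]
opening: 0.0
grip_force: 0.0
```

```bash
python3 look.py w14 0.018
python3 - <<'E'
from h import *
s=manip.read_state(); c=optics.calibration('wrist'); h=cv2.cvtColor(cv2.imread('pics/w14.png'),cv2.COLOR_BGR2HSV)
m=((((h[...,0]<8)|(h[...,0]>170))&(h[...,1]>60)&(h[...,2]>80)).astype(np.uint8))
_,l,st,ce=cv2.connectedComponentsWithStats(m); k=1+st[1:,4].argmax(); x,y,w,hh,a=st[k]
u=np.where(l[y+hh-1]==k)[0].mean(); P=ray('wrist',(u,y+hh),.018,c); print('near red edge',P)
d=np.array([.996,-.0932]); print('dish centre dock x ~',(P[:2]-np.array([.570,-.1656]))@d+.0262, 'expected from push',(np.array([.5847,-.1676])-[.570,-.1656])@d+.0415)
E
```

```text
t 22.95 tcp [ 0.537  -0.1632  0.0788] R [[0.996, -0.093, 0.002], [-0.093, -0.996, -0.0], [0.002, 0.0, -1.0]] F [-0.64 -0.53  0.08] q [-0.5   0.17  1.87  0.    1.1   1.17]
[ 273  111   86   30 1852] [315.4 122.6] world [ 0.6083 -0.1698  0.018 ] width 0.0481 tool-axes [ 0.0716 -0.0001  0.0609]
near red edge [ 0.59742397 -0.16869525  0.018     ]
dish centre dock x ~ 0.0538027519250831 expected from push 0.05632760000000005
```

The dish stayed at home, with its centre at dock x of about 55 mm, inside the 48–72 mm range, and the hand is clear.

```bash
python3 -c "
from cell import workorder; print(workorder.hand_in())"
```

```text
the job is handed in; nothing more can be done
None
```

The red dish is home against the dock's end stop, pressed at about 10–12 N for over half a second and released, and the job was handed in at 23 s; on an early push attempt the shut fingers rode over the dish's lid with about 8 N of force, and I reset them lower.

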